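# Plug the spout into the push-fit port of the water filter

### The arm

A 6-joint arm with a two-finger parallel gripper is mounted at the origin on a cart in front of the work surface, level with it; the furniture and walls round the work are solid. World frame = base frame: x ahead of the robot, y to its left, z up, the work surface at z = 0. Lengths are in m, angles in rad, forces in N, time in s.
With the tool pointing down it reaches from about 0.35 to 0.975 m from the base axis. Payload 4.9 kg.
Tool frame: the origin (TCP) lies on the centre line of the jaws, within the pads' length; the fingertips stand manip.tip_reach ahead of it and the grasp point (between the pads) is the TCP (manip.tip_reach is the distance from the TCP to the fingertips, in m); z points along the fingers, y is the line along which they close (so a half turn about z gives the same grasp; the last joint's range is limited). The gripper opens to 85 mm and grips with 20 to 120 N. Pads are 22 mm wide; open, the fingers measure 114 mm over their backs; the gripper's body (76 mm by 85 mm) begins 54 mm behind the grasp point. The pads swing forward as they close: fully open they stand 13 mm farther back than shut.
Start: joints at [-1.354, 0.053, 1.613, -0, 1.476, -0.119], TCP at [0.206, -0.59, 0.25] pointing down, gripper open.
Joint ranges: [-3.01, 3.01], [-1.01, 2.22], [0.06, 2.58], [-1.02, 4.17], [0.09, 2.62], [-3.14, 3.14]. Speed limits (rad/s): [2.57, 2.57, 3.14, 3.14, 3.14, 3.14].

### API

Orientations are given as a unit quaternion [w, x, y, z].
In Python, from plant import manip gives the robot as it stands. The module is installed in compiled form; this text tells all that it offers.
- The arm moves only by the tool move_arm, never from a script. Its argument "rows" is a list of rows, each a list of 7 numbers: the shift along the tool's x, y, z in cm, then the turn, a rotation vector about the tool's x, y, z in degrees, then the opening, from -1 (shut) to 1 (fully open). In form: [[tx, ty, tz, ax, ay, az, jaw], ...]. A call has 1 to 20 rows; each row shifts and turns the commanded pose from where the row before left it, along the tool's axes as they then stand; what a row does not reach is not made up. A row lasts 1/12 s, in which the tool goes at most 41.7 mm and 7.16 degrees, less where a joint would pass 70% of its speed; a pose out of reach is approached as far as the arm can. A call is refused whole if a number of a shift passes 4.17 or a number of a turn 7.16, either way. A call with a gripper value outside its range is refused whole. The fingers move at their own pace and stop on an object; the grip force is fixed at half the most. Time passes only in rows, so rows that do not move let the fingers close. It gives the time, the measured TCP pose, the force, the opening and the grip force at its end, in the units of the state.
- manip.state(): the state, without advancing time (a new reading comes with each control period).
- manip.grab_frame(name): name is "scene" or "top" or "wrist"; returns a dict with "img" (384x512x3 uint8, blue, green, red), "mtx" (3x3 intrinsics, pixels), "R" (3x3) and "t" (3): a world point X has camera coordinates R X + t. Camera axes: x right, y down, z forward; pixel columns grow to the right and rows downward; lengths in m; the calibration is good to about 2 mm. A picture is of the moment at which its call begins. There is no depth.
- manip.job_done(): hands the job in; it is judged then, once.
The state is a dict: "time": time; "joint_pos": joint angles; "joint_vel": joint speeds; "joint_efforts": joint torques, N m; "tool_pos": TCP position; "tool_rot": TCP orientation; "contact_force": force on the tool from outside, world axes, zero at the start; "ft_torque": the same for the moment, N m; "gripper_width": opening from 0.0 (shut) to 1.0 (fully open); "grasp_force": force on a finger pad.
Only numpy, scipy, OpenCV 4.12 (cv2) and the standard library are available. Lean on these libraries where they do the work, as an engineer would, in place of code of your own. Each camera call takes 0.05 s, during which the arm holds its last target. There are 200 camera calls.

### The job

Take the metal spout out of its wooden stand and push it straight down into the push-fit port on top of the round water filter until it locks, pressing firmly but never hard. Then, without touching the port's collar, tug the spout upward until the collar lifts to show that it holds, and let go of it, leaving it standing locked in the port. Leave everything else where it stands.

Things in the scene. Friction and masses are not known exactly. Their poses are not given: they have to be found in the camera images.
- spout: Loose steel spout, 0.10 to 0.20 kg, upright in the stand at the start (foot 10 mm above the worktop). Origin: centre of its foot's underside, z up the stem. Foot: cone of radius 4.5 mm at z=0 to 9 mm at z=10 mm, sharp shoulder at z=12 mm. Thin stem of radius 6 mm to z=42 mm, sleeve of radius 8.5 mm to z=85 mm, then the hub. Grip the hub's two flats, fingers closing along the spout's y.
- spout_hub (a point): Centre of the spout's hub, 102 mm above the spout's origin, same axes. The hub is a block 26 mm (x) x 22 mm (y) x 34 mm (z) with a 3 mm black cap on top. A bent nozzle 11 mm thick leaves it towards the spout's -x, reaches 58 mm from the axis and turns down to 79 mm above the foot.
- stand: Fixed block of light wood, 85x85x65 mm, with one upright hole of 20 mm diameter, 55 mm deep, in the middle of its top; the spout waits in it. Origin: centre of its underside.
- filter: Fixed round white water filter with a steel band, 116 mm diameter, 86 mm high, push-fit port in its flat top. Origin: centre of its underside. In the port the foot spreads sprung catches (resistance rises to 5 to 10 N, then falls), then meets a seat (1 N + 3.5 N/mm, 5 mm travel, then a hard stop) 1 mm before they snap in above its shoulder: pressed in with 13 N it is locked.
- port (a point): Axis of the upright port at the filter's flat top, 86 mm above the worktop. A grey collar ring (36 mm diameter) stands out here, its mouth 4 to 18 mm higher (not measured, differs each time). Below the mouth: funnel of radius 13 mm to a 10 mm bore at 4.5 mm; catches at 16.5 to 20 mm; they lock when the foot is 32 mm down; seat from 31 mm. Any turn of the spout about the axis will do.
- collar (a joint): Lift of the port's collar, m: 0 at rest, 0.005 at its upper stop. Pulling up a locked spout lifts it: it starts at 9 N, is at its stop at 14 N, and sinks back when let go. An unlocked spout slips out without lifting it. Neither push nor pull between spout and port may pass 30 N.
- mug_b: Bystander, to be left alone: white straight-sided mug, 78x110x97 mm; origin under its centre.
- tumbler: Bystander, to be left alone: clear drinking glass, 81 mm wide, 93 mm high; origin under its centre.
- salt_shaker: Bystander, to be left alone: small salt shaker, 44 mm wide, 90 mm high; origin under its centre.
- honey_jar: Bystander, to be left alone: jar of honey, 60 mm wide, 99 mm high; origin under its centre.
- lemon_a: Bystander, to be left alone: lemon, 71x53x51 mm; origin under its centre.
- timer: Bystander, to be left alone: round two-part kitchen timer, 66 mm wide, 56 mm high; origin under its centre.
- teaspoon: Bystander, to be left alone: teaspoon lying flat, 130 mm long; origin under its centre.

How it is judged:
On the way, in this order (a step that is already met when the one before it is completed fails the run):
1. the foot of the spout is down inside the port (z of spout in the frame of port below -0.01 m and horizontal distance between spout and port below 0.005 m), for 0.1 s.
2. the locked spout is tugged up so that it lifts the collar, the fingers not touching the collar (value of joint collar above 0.002 m and z of spout in the frame of port below -0.006 m and horizontal distance between spout and port below 0.005 m and contact force between the fingers and collar below 0.5 N), for 0.1 s.
At the end, for the whole second after the job is handed in: The spout stands in the port, released and at rest: its foot at least 10 mm below the filter's flat top and within 5 mm of the port's axis, upright within 0.12 rad, the collar back down (under 1 mm) (all of step 1 and angle between spout's own z axis and vertical below 0.12 rad and value of joint collar below 0.001 m and linear speed of spout below 0.02 m/s); the robot touches nothing.
It fails at once if the spout presses or pulls on the port with more than 30 N (contact force between spout and collar above 30 N).
It fails at once if the spout is pressed hard against the filter or the stand (over 30 N) (contact force between spout and filter above 30 N or contact force between spout and stand above 30 N).
It fails at once if the robot pulls or presses on the collar (contact force between the fingers and collar above 3 N).
It fails at once if a bystander is moved by more than 30 mm (distance of any of mug_b, tumbler, salt_shaker, honey_jar, lemon_a, timer, teaspoon from where it was at the start of the episode above 0.03 m).
It also fails if it takes over 64 s, if anything falls off the work surface, if the arm or the gripper's body presses on something with over 40 N, if the wrist force passes 120 N, or if a joint passes its speed limit or range.

## Working session

There is one attempt and no reset: what is moved stays moved. The work goes in short steps, Python scripts to look and compute and a tool call to move; the robot and the scene stay as the last step left them, time stands still between calls to the robot, and variables do not carry over. Pictures are saved under pics/ and viewed, at most 10 in all, crops included, and the job is handed in when it is done.

Besides the shell and the picture viewer there is one more tool, called after "Request:" as name(argument=value, ...) on one line, values as JSON. move_arm: Moves the arm, as the interface text tells. Its arguments: {"type":"object","properties":{"rows":{"type":"array","items":{"type":"array","items":{"type":"number"}}}},"required":["rows"]}

```bash
mkdir -p pics; python3 - <<'E'
from plant import manip
import cv2,numpy as np,pickle
s=manip.state();print(s, manip.tip_reach)
d={}
for n in("scene","top"):
    f=manip.grab_frame(n);d[n]=f;cv2.imwrite(f"pics/{n}0.png",f["img"]);print(n,f["mtx"].tolist(),f["R"].round(4).tolist(),f["t"].tolist())
pickle.dump(d,open("d.pkl","wb"))
E
```

```text
{'time': 0.0, 'joint_pos': array([-1.35402995e+00,  5.33789398e-02,  1.61430027e+00,  3.15721610e-06,
        1.47597529e+00, -1.18997635e-01]), 'joint_vel': array([ 0.00143669,  0.00022245,  0.00181849,  0.00036484,  0.00048723,
       -0.00073362]), 'joint_efforts': array([ 2.13524768e-04, -3.93682516e+01, -3.70176458e+01,  5.15123781e-05,
        7.19954580e-03,  1.02921396e-05]), 'tool_pos': array([ 0.20580856, -0.58952785,  0.24904553]), 'tool_rot': array([-1.02977017e-03,  9.85940384e-01,  1.67094271e-01, -4.88065634e-05]), 'contact_force': array([ 0.37374964, -0.96312118, -0.04002539]), 'ft_torque': array([-0.01976795,  0.06211369, -0.00878474]), 'grasp_force': 0.0, 'gripper_width': 0.99786660075402} 0.019
scene [[432.37263266599905, 0.0, 259.9274294359221], [0.0, 432.37263266599905, 189.24141198668798], [0.0, 0.0, 1.0]] [[-0.8694, -0.494, 0.0039], [-0.3471, 0.6052, -0.7164], [0.3516, -0.6242, -0.6977]] [0.46689130099429643, 0.2619095208209745, 1.137872457101483]
top [[437.7143212356689, 0.0, 255.59675754590512], [0.0, 437.7143212356689, 202.77714068462402], [0.0, 0.0, 1.0]] [[-0.0049, -0.9999, 0.0096], [-0.9958, 0.004, -0.0913], [0.0913, -0.01, -0.9958]] [-0.03555179476706614, 0.5408228077794159, 1.2327442856965414]
```

View pics/scene0.png

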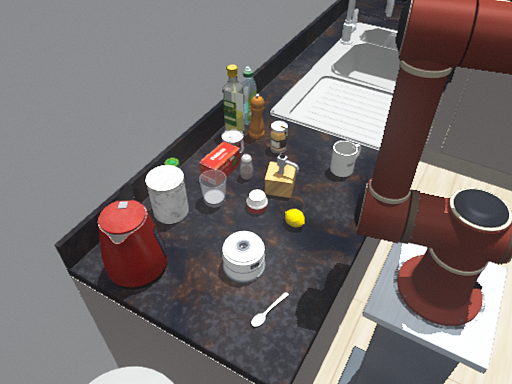

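View pics/top0.png

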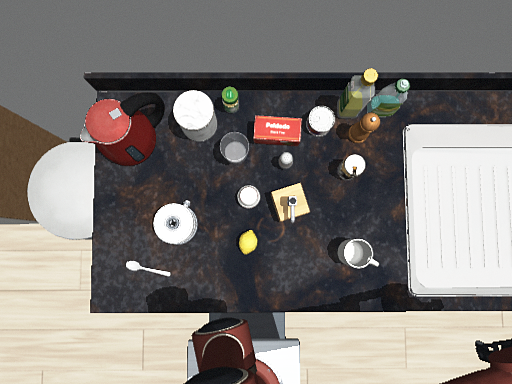

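The top view shows the filter at about (176,223), with its port at (173,222). The stand is at (290,202), and the spout's nozzle points roughly toward image-down (world -x). I'll zoom in on both.

```bash
python3 - <<'E'
import cv2,numpy as np,pickle
d=pickle.load(open("d.pkl","rb"))
t=d["top"]["img"];s=d["scene"]["img"]
def c(i,x,y,w,h,k): return cv2.resize(i[y:y+h,x:x+w],None,fx=k,fy=k,interpolation=cv2.INTER_CUBIC)
a=np.vstack([np.hstack([c(t,145,195,66,50,6),c(t,258,177,66,50,6)]),np.hstack([c(s,210,225,66,50,6),c(s,255,150,66,50,6)])])
cv2.imwrite("pics/z.png",a);print(a.shape)
E
```

```text
(600, 792, 3)
```

View pics/z.png

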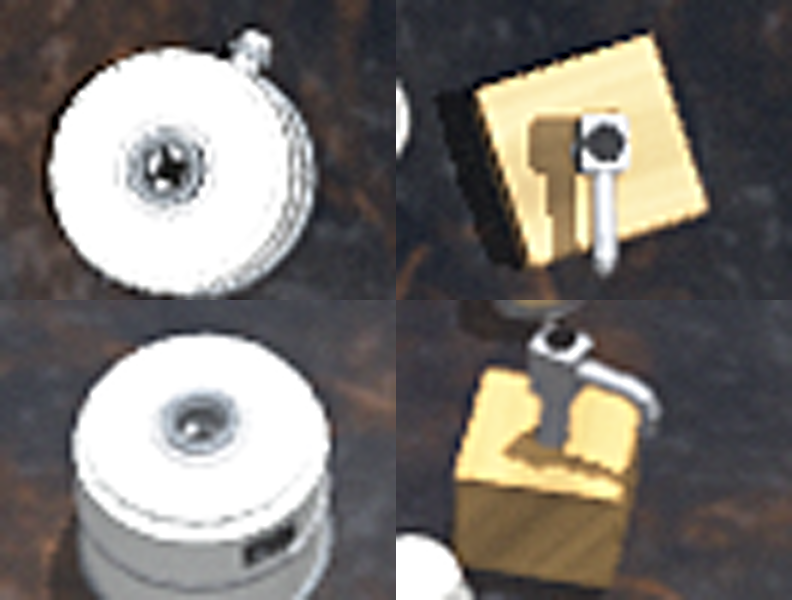

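```bash
cat > h.py <<'E'
import numpy as np,cv2
def ray(f,u,v):
    R=np.array(f["R"]);c=-R.T@np.array(f["t"]);return c,R.T@np.linalg.inv(f["mtx"])@[u,v,1]
def atz(f,u,v,z):
    c,r=ray(f,u,v);return c+r*(z-c[2])/r[2]
def tri(f1,p1,f2,p2):
    P=[f["mtx"]@np.c_[f["R"],f["t"]] for f in(f1,f2)]
    X=cv2.triangulatePoints(P[0],P[1],np.float64(p1),np.float64(p2)).ravel();return X[:3]/X[3]
E
python3 - <<'E'
import pickle,numpy as np;from h import *
d=pickle.load(open("d.pkl","rb"));t,s=d["top"],d["scene"]
T=lambda x,y,ox,oy,cx,cy:(cx+(x-ox+.5)/6-.5,cy+(y-oy+.5)/6-.5)
print("cap",atz(t,*T(605,141,396,0,258,177),.132),atz(s,*T(560,335,396,300,255,150),.132),tri(t,T(605,141,396,0,258,177),s,T(560,335,396,300,255,150)))
c=[atz(t,*T(x,y,396,0,258,177),.065) for x,y in[(475,88),(652,35),(707,212),(525,267)]]
print("stand",np.mean(c,0),[np.linalg.norm(c[i]-c[i-1]) for i in range(4)])
print("noz tip",atz(t,*T(605,268,396,0,258,177),.10))
p,q=T(166,170,0,0,145,195),T(200,424,0,300,210,225)
for z in(.09,.097,.104):print("port",atz(t,*p,z),atz(s,*q,z))
print(tri(t,p,s,q))
e=[atz(t,*T(x,y,0,0,145,195),.086) for x,y in[(48,172),(292,172),(168,47),(168,295)]];print(e)
E
```

```text
cap [ 0.53757379 -0.13379997  0.132     ] [ 0.5388626  -0.13828457  0.132     ] [ 0.53688937 -0.1335017   0.13631469]
stand [ 0.53984907 -0.13301996  0.065     ] [np.float64(0.08630145060841449), np.float64(0.08627789685805393), np.float64(0.08627233319926515), np.float64(0.08824784930154549)]
noz tip [ 0.48342982 -0.1361083   0.1       ]
port [0.48083968 0.1886397  0.09      ] [0.48031389 0.19008926 0.09      ]
port [0.48051554 0.18737756 0.097     ] [0.47729652 0.19474962 0.097     ]
port [0.48019141 0.18611541 0.104     ] [0.47427914 0.19940997 0.104     ]
[0.48097084 0.18896425 0.08834055]
[array([0.48035655, 0.24265602, 0.086     ]), array([0.47986586, 0.1323788 , 0.086     ]), array([0.53695431, 0.18915119, 0.086     ]), array([0.42466515, 0.18775751, 0.086     ])]
```

Request:
move_arm(rows=[[0,0,0,0,0,6.4,1],[0,0,0,0,0,6.4,1],[0,0,0,0,0,6.4,1],[2.2,-3.0,0,0,0,0,1],[2.2,-3.0,0,0,0,0,1],[2.2,-3.0,0,0,0,0,1],[2.2,-3.0,0,0,0,0,1],[2.2,-3.0,0,0,0,0,1],[2.2,-3.0,0,0,0,0,1],[2.2,-3.0,0,0,0,0,1],[2.2,-3.0,0,0,0,0,1],[2.2,-3.0,0,0,0,0,1],[2.2,-3.0,0,0,0,0,1],[2.2,-3.0,0,0,0,0,1],[2.2,-3.0,0,0,0,0,1],[2.2,-3.0,0,0,0,0,1],[2.2,-3.0,0,0,0,0,1],[2.2,-3.0,0,0,0,0,1],[0,0,0,0,0,0,1],[0,0,0,0,0,0,1]])

```text
time: 1.77
tool_pos: [0.536, -0.1382, 0.2496]
tool_rot: [-0.0, 1.0, 0.002, -0.001]
contact_force: [-0.3, 0.8, -0.5]
gripper_width: 1.0
grasp_force: 0.0
```

```bash
python3 - <<'E'
from plant import manip
import cv2,pickle
f=manip.grab_frame("wrist");pickle.dump(f,open("w1.pkl","wb"));cv2.imwrite("pics/w1.png",f["img"])
s=manip.state();print(s["time"],s["tool_pos"],s["tool_rot"],s["joint_pos"],s["contact_force"])
E
```

```text
1.8167 [ 0.53549404 -0.13932125  0.24966305] [-5.27270561e-06  9.99999143e-01  1.11913248e-03 -6.78934241e-04] [-3.88794344e-01 -1.17207845e-01  1.77997862e+00 -5.08473923e-04
  1.48008185e+00  1.17981010e+00] [ 0.13241612 -0.47284819 -0.14978687]
```

View pics/w1.png

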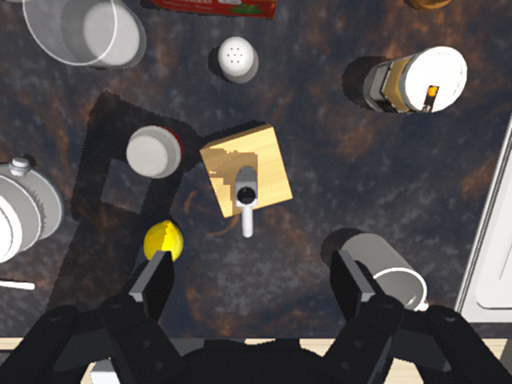

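The wrist view shows the spout's cap at about (246,195), with the nozzle running down to (248,236). Both the lemon and the mug are clear of the descent.

```bash
python3 - <<'E'
import pickle;from h import *
f=pickle.load(open("w1.pkl","rb"))
i=f["img"];g=cv2.cvtColor(i,cv2.COLOR_BGR2GRAY)
m=(g[183:208,234:260]<60).astype(np.uint8);n,l,st,ce=cv2.connectedComponentsWithStats(m);print(st.tolist(),(ce+[234,183]).tolist())
for r in g[184:212:2,234:262]:print(*("%3d"%v for v in r))
print("cap",atz(f,246,195,.132),"noz",atz(f,248,234,.095), "far noz base",atz(f,247.5,212,.11))
print("stand hole line", -f["R"].T@f["t"])
E
```

```text
[[0, 0, 26, 25, 430], [3, 4, 18, 17, 220]] [[246.83488372093024, 194.9813953488372], [245.84545454545454, 195.03636363636363]]
117 131 141 148 147 147 147 149 151 150 153 153 152 151 148 148 147 149 149 147 146 141 126 143 213 222 220 220
112 128 140 150 153 155 154 152 148 143 125 106  98 117 126 142 144 146 150 148 149 142 128 145 214 224 222 221
114 126 143 152 156 145 111  65  53  55  52  47  34  28  32  39  43  75 118 145 148 142 126 148 222 230 229 229
118 129 143 143 113  65  34  26  33  53  59  56  35  29  29  30  24  28  36  69 102 136 129 157 228 233 230 231
116 129 132  99  50  20  26  24  33  34  38  28  30  24  29  28  32  27  26  22  59 114 127 159 228 234 231 231
119 128 124  72  27  26  28  25  31  26  29  31  27  29  29  32  28  29  28  28  30  73 117 159 229 233 231 231
132 123 106  59  23  28  28  27  30  26  27  28  29  28  29  29  23  27  26  26  25  68 114 158 230 234 234 233
135 125 124  92  42  21  27  28  28  44  49  47  46  48  48  49  50  49  46  40  67 134 150 171 232 237 236 236
140 152 179 163 125  70  27  36  43  47  51  49  51  50  51  52  50  44  50  99 184 245 236 221 234 235 233 232
135 147 203 235 246 237 162  91  49  40  42  42  41  43  45  42  47  95 179 239 247 241 227 214 228 231 230 230
141 151 202 235 246 247 247 239 229 205 184 139 130 153 179 230 238 239 243 242 239 234 224 218 230 231 231 231
146 150 164 185 199 200 203 214 209 213 220 226 230 233 231 227 224 215 209 225 235 232 231 231 229 231 226 198
145 146 150 148 147 146 152 169 169 192 218 231 240 245 243 237 228 208 199 218 198 178 158 143 111  82  67  59
144 145 143 144 142 141 142 149 163 190 217 230 239 244 243 238 230 206 134  74  56  57  52  50  54  53  52  56
cap [ 0.5388398  -0.13301088  0.132     ] noz [ 0.48037602 -0.13441256  0.095     ] far noz base [ 0.51300606 -0.13407333  0.11      ]
stand hole line [ 0.61950844 -0.1379525   0.37297914]
```

Request:
move_arm(rows=[[0.33,-0.63,0,0,0,-1.3,1],[0,0,1.5,0,0,0,1],[0,0,1.5,0,0,0,1],[0,0,1.5,0,0,0,1],[0,0,1.5,0,0,0,1],[0,0,1.5,0,0,0,1],[0,0,1.5,0,0,0,1],[0,0,1.5,0,0,0,1],[0,0,1.5,0,0,0,1],[0,0,1.0,0,0,0,1],[0,0,0.7,0,0,0,1],[0,0,0,0,0,0,1],[0,0,0,0,0,0,1],[0,0,0,0,0,0,1]])

```text
time: 2.98
tool_pos: [0.5395, -0.134, 0.1144]
tool_rot: [0.0, 1.0, 0.012, 0.001]
contact_force: [-0.7, 0.2, -0.1]
gripper_width: 0.998
grasp_force: 0.0
```

Request:
move_arm(rows=[[0,0,0.15,0,0,0,1],[0,0,0,0,0,0,-1],[0,0,0,0,0,0,-1],[0,0,0,0,0,0,-1],[0,0,0,0,0,0,-1],[0,0,0,0,0,0,-1],[0,0,0,0,0,0,-1],[0,0,0,0,0,0,-1],[0,0,0,0,0,0,-1],[0,0,0,0,0,0,-1],[0,0,0,0,0,0,-1],[0,0,0,0,0,0,-1]])

```text
time: 3.98
tool_pos: [0.539, -0.1335, 0.112]
tool_rot: [-0.0, 1.0, 0.012, 0.0]
contact_force: [-1.0, 0.2, 3.1]
gripper_width: 0.246
grasp_force: 59.9
```

Request:
move_arm(rows=[[0,0,-0.3,0,0,0,-1],[0,0,-0.7,0,0,0,-1],[0,0,-1.0,0,0,0,-1],[0,0,-1.5,0,0,0,-1],[0,0,-1.5,0,0,0,-1],[0,0,-1.5,0,0,0,-1],[0,0,-1.5,0,0,0,-1],[0,0,-1.5,0,0,0,-1],[0,0,-1.5,0,0,0,-1],[0,0,-1.5,0,0,0,-1],[0,0,-1.0,0,0,0,-1],[0,0,-0.5,0,0,0,-1],[0,0,0,0,0,0,-1],[0,0,0,0,0,0,-1]])

```text
time: 5.15
tool_pos: [0.5387, -0.1335, 0.2516]
tool_rot: [-0.0, 1.0, 0.012, -0.0]
contact_force: [-0.2, -0.3, -1.2]
gripper_width: 0.25
grasp_force: 59.4
```

```bash
python3 - <<'E'
from plant import manip
import cv2,pickle,numpy as np
d={n:manip.grab_frame(n) for n in("scene","wrist","top")};pickle.dump(d,open("d2.pkl","wb"))
cv2.imwrite("pics/s2.png",np.hstack([cv2.resize(d["scene"]["img"][100:220,230:350],(480,480),interpolation=cv2.INTER_CUBIC),cv2.resize(d["wrist"]["img"][150:384,150:306],(320,480))]))
s=manip.state();print(s["time"],s["tool_pos"],s["tool_rot"],s["contact_force"],s["gripper_width"])
E
```

```text
5.3 [ 0.53832399 -0.13334006  0.25042452] [-4.23244749e-04  9.99931059e-01  1.16812659e-02 -1.11646203e-03] [-0.34596598  0.22820194 -1.16941723] 0.24442657349305805
```

View pics/s2.png

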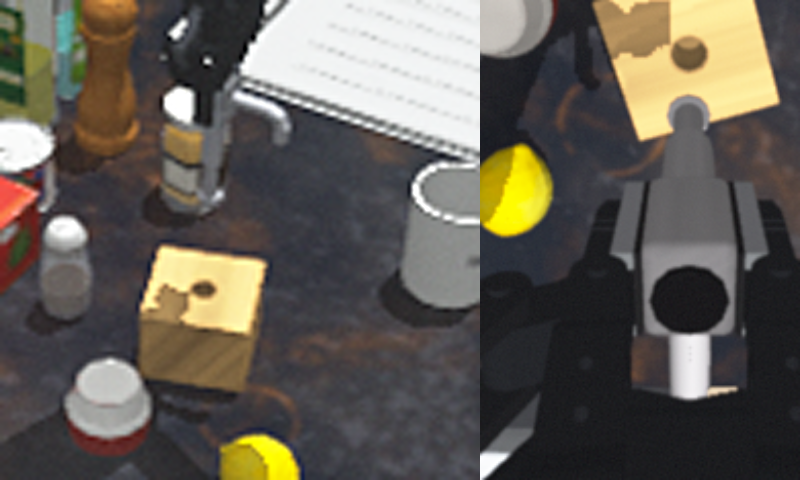

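The spout is held and clear. Its foot shows in the wrist view at about (252,206), and the empty stand hole at (252,176). Next I move over the port.

Request:
move_arm(rows=[[-0.2,-0.8,0,0,0,0,-1],[-0.3,-1.5,0,0,0,0,-1],[-0.35,-2.3,0,0,0,0,-1],[-0.4,-2.7,0,0,0,0,-1],[-0.4,-2.7,0,0,0,0,-1],[-0.4,-2.7,0,0,0,0,-1],[-0.4,-2.7,0,0,0,0,-1],[-0.4,-2.7,0,0,0,0,-1],[-0.4,-2.7,0,0,0,0,-1],[-0.4,-2.7,0,0,0,0,-1],[-0.4,-2.7,0,0,0,0,-1],[-0.4,-2.5,0,0,0,0,-1],[-0.3,-2.0,0,0,0,0,-1],[-0.2,-1.5,0,0,0,0,-1],[0,-0.8,0,0,0,0,-1],[0,0,0,0,0,0,-1],[0,0,0,0,0,0,-1],[0,0,0,0,0,0,-1],[0,0,0,0,0,0,-1],[0,0,0,0,0,0,-1]])

```text
time: 6.97
tool_pos: [0.4819, 0.1945, 0.2518]
tool_rot: [0.0, 1.0, 0.011, -0.0]
contact_force: [-0.6, 0.2, -0.8]
gripper_width: 0.248
grasp_force: 59.4
```

```bash
python3 - <<'E'
from plant import manip
import cv2,pickle,numpy as np
from h import *
d={n:manip.grab_frame(n) for n in("scene","wrist","top")}
s=manip.state();d["s"]=s;pickle.dump(d,open("d3.pkl","wb"))
f=d["wrist"];i=f["img"]
cv2.imwrite("pics/w3.png",cv2.resize(i[130:230,190:323],None,fx=6,fy=6,interpolation=cv2.INTER_CUBIC))
print(s["time"],s["tool_pos"],s["tool_rot"],s["contact_force"],s["ft_torque"])
pr=lambda X:cv2.projectPoints(np.float64([X]),cv2.Rodrigues(f["R"])[0],np.float64(f["t"]),f["mtx"],None)[0].ravel()
p=s["tool_pos"]
for dz in(.020,-.102,-.092):print(dz,pr(p+[0,0,dz]))
for z in(.09,.104):print("port pred",pr([.481,.188,z]))
E
```

```text
7.1167 [0.4819091  0.19471433 0.25182571] [3.49509232e-06 9.99937062e-01 1.12192124e-02 2.36664030e-05] [ 0.15892353  0.09540783 -1.09150763] [-0.00278388 -0.05350022  0.00854788]
0.02 [251.01529962 297.13690059]
-0.102 [251.34508174 203.921775  ]
-0.092 [251.33047087 208.0516369 ]
port pred [257.60067476 185.65958712]
port pred [257.87604274 189.50594987]
```

View pics/w3.png

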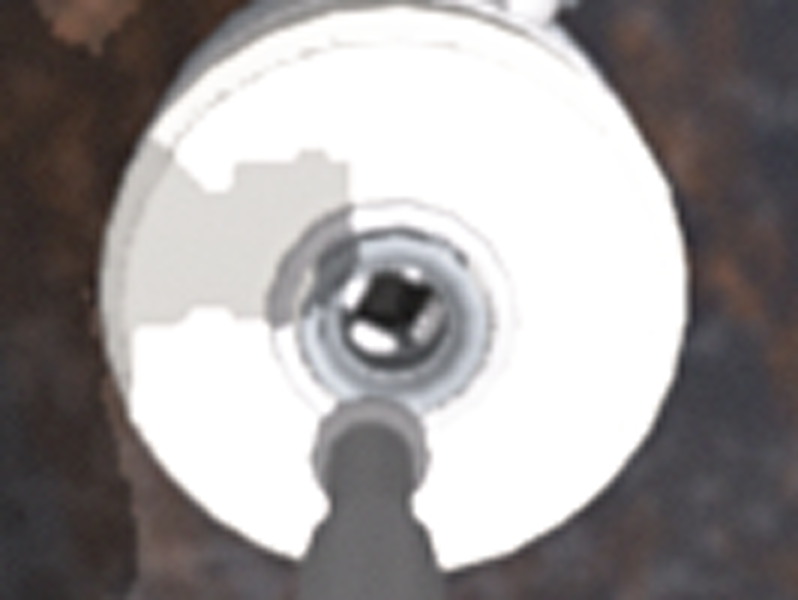

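```bash
python3 - <<'E'
import pickle;from h import *
d=pickle.load(open("d3.pkl","rb"));f=d["wrist"];p=d["s"]["tool_pos"]
pr=lambda X:cv2.projectPoints(np.float64(X).reshape(-1,1,3),cv2.Rodrigues(f["R"])[0],np.float64(f["t"]),f["mtx"],None)[0].reshape(-1,2)
a=np.linspace(0,2*np.pi,721)
ring=lambda c,r:(pr(np.c_[c[0]+r*np.cos(a),c[1]+r*np.sin(a),np.full(721,c[2])])+.5-[190,130])*6-.5
def ext(n,c,r):
    q=ring(c,r);print(n,"x",q[:,0].min().round(),q[:,0].max().round(),"y",q[:,1].min().round(),q[:,1].max().round())
print(f["mtx"][0,0],f["R"].round(3).tolist())
ext("foot0",p-[0,0,.102],.0045);ext("cone10",p-[0,0,.092],.009);ext("sh",p-[0,0,.090],.009);ext("stem60",p-[0,0,.06],.006);ext("sleeve.042",p-[0,0,.060],.0085)
c=[.481,.188]
for z in(.086,.09,.094,.098):
  ext(f"collar18 {z}",[*c,z],.018);ext(f"mouth13 {z}",[*c,z],.013);ext(f"bore10 {z-.0045}",[*c,z-.0045],.010)
ext("filter",[*c,.086],.058)
E
```

```text
274.8432928787849 [[0.023, -1.0, -0.001], [-0.947, -0.022, 0.322], [-0.322, -0.007, -0.947]]
foot0 x 340.0 401.0 y 417.0 475.0
cone10 x 306.0 435.0 y 410.0 530.0
sh x 306.0 435.0 y 415.0 536.0
stem60 x 321.0 419.0 y 520.0 611.0
sleeve.042 x 300.0 440.0 y 501.0 629.0
collar18 0.086 x 309.0 506.0 y 234.0 423.0
mouth13 0.086 x 336.0 479.0 y 261.0 398.0
bore10 0.08149999999999999 x 353.0 461.0 y 271.0 375.0
collar18 0.09 x 308.0 508.0 y 239.0 430.0
mouth13 0.09 x 336.0 480.0 y 266.0 405.0
bore10 0.08549999999999999 x 353.0 462.0 y 276.0 381.0
collar18 0.094 x 307.0 510.0 y 244.0 438.0
mouth13 0.094 x 336.0 482.0 y 272.0 412.0
bore10 0.0895 x 353.0 463.0 y 282.0 388.0
collar18 0.098 x 307.0 512.0 y 249.0 446.0
mouth13 0.098 x 335.0 483.0 y 278.0 419.0
bore10 0.0935 x 352.0 465.0 y 288.0 395.0
filter x 89.0 726.0 y 5.0 618.0
```

The foot is centred at crop x ≈ 370 with its top edge at y ≈ 395. The collar ring spans crop x 298–495 and y 232–418, so its centre is about (396,325). I'll convert these to world coordinates and use the stand hole to check the wrist calibration.

```bash
python3 - <<'E'
import pickle;from h import *
d=pickle.load(open("d3.pkl","rb"));f=d["wrist"];p=d["s"]["tool_pos"]
C=lambda x,y:((x+.5)/6-.5+190,(y+.5)/6-.5+130)
for z in(.088,.09,.094,.1):print(z,"collar wrist",atz(f,*C(396,325),z)[:2].round(4))
t,s=d["top"],d["scene"]
o=pickle.load(open("d.pkl","rb"));print("tri top-wrist",tri(o["top"],(172.25,223.0),f,C(396,325)),"tri scene-wrist",tri(o["scene"],(243,245.3),f,C(396,325)))
w=pickle.load(open("d2.pkl","rb"))["wrist"]
print("hole",atz(w,252.4,176.3,.065))
g=cv2.cvtColor(f["img"],cv2.COLOR_BGR2GRAY)
print("foot col x=252, rows190-222",g[190:222,252].tolist());print("foot top at z .16:",atz(f,*C(370,395),p[2]-.092)-p)
for r in(200,203,206,209,212):print(r,g[r,236:270].tolist())
E
```

```text
0.088 collar wrist [0.4825 0.1902]
0.09 collar wrist [0.4831 0.1902]
0.094 collar wrist [0.4842 0.1903]
0.1 collar wrist [0.486  0.1905]
tri top-wrist [0.48095075 0.19002431 0.08242335] tri scene-wrist [0.48137578 0.18910031 0.0876963 ]
hole [ 0.54128666 -0.13413499  0.065     ]
foot col x=252, rows190-222 [74, 115, 167, 156, 151, 156, 134, 146, 158, 152, 123, 105, 102, 103, 102, 105, 105, 104, 102, 103, 103, 104, 105, 108, 106, 107, 107, 106, 108, 104, 106, 107]
foot top at z .16: [ 0.01118481  0.00031699 -0.092     ]
200 [255, 255, 255, 255, 255, 255, 255, 175, 146, 150, 153, 151, 138, 129, 125, 123, 123, 128, 140, 151, 158, 154, 148, 154, 208, 251, 252, 249, 250, 253, 255, 255, 255, 255]
203 [255, 255, 255, 255, 255, 255, 207, 153, 151, 126, 108, 99, 100, 104, 103, 104, 103, 100, 98, 97, 102, 119, 149, 154, 165, 242, 255, 255, 255, 255, 255, 255, 255, 255]
206 [255, 255, 255, 255, 255, 220, 149, 148, 130, 105, 99, 101, 101, 104, 105, 105, 105, 102, 100, 100, 99, 98, 114, 146, 152, 184, 255, 255, 255, 255, 255, 255, 255, 255]
209 [255, 255, 255, 255, 255, 255, 199, 141, 115, 99, 99, 102, 103, 104, 106, 105, 103, 99, 99, 97, 99, 97, 106, 138, 164, 247, 255, 255, 255, 255, 255, 255, 255, 255]
212 [255, 255, 255, 255, 255, 255, 255, 255, 150, 93, 96, 100, 103, 105, 106, 107, 105, 102, 103, 100, 101, 92, 136, 245, 255, 255, 255, 255, 255, 255, 255, 255, 255, 255]
```

Request:
move_arm(rows=[[-0.1,0.45,0,0,0,0,-1],[0,0,1.0,0,0,0,-1],[0,0,1.0,0,0,0,-1],[0,0,1.0,0,0,0,-1],[0,0,1.0,0,0,0,-1],[0,0,0,0,0,0,-1],[0,0,0,0,0,0,-1],[0,0,0,0,0,0,-1],[0,0,0,0,0,0,-1]])

```text
time: 7.87
tool_pos: [0.4812, 0.1908, 0.2125]
tool_rot: [-0.0, 1.0, 0.012, 0.001]
contact_force: [0.5, 0.2, -0.9]
gripper_width: 0.248
grasp_force: 59.5
```

```bash
python3 - <<'E'
from plant import manip
import cv2,pickle,numpy as np
d={n:manip.grab_frame(n) for n in("scene","wrist")}
s=manip.state();d["s"]=s;pickle.dump(d,open("d4.pkl","wb"))
a=cv2.resize(d["wrist"]["img"][130:230,190:323],None,fx=3,fy=3,interpolation=cv2.INTER_CUBIC)
b=cv2.resize(d["scene"]["img"][190:290,180:313],None,fx=3,fy=3,interpolation=cv2.INTER_CUBIC)
cv2.imwrite("pics/w4.png",np.hstack([a,b]));print(s["tool_pos"],s["contact_force"],s["ft_torque"])
E
```

```text
[0.48127784 0.19083312 0.21262387] [-0.8618485   0.09905736 -0.66181604] [-0.04241388 -0.01761951  0.02660384]
```

View pics/w4.png

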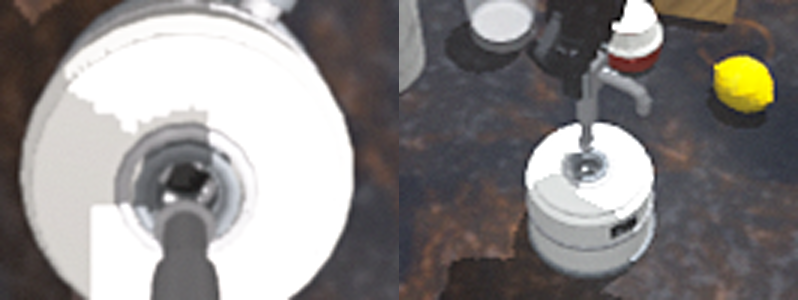

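The foot and port are now in line (wrist crop x ≈ 187 and 186), so I descend while watching the force.

Request:
move_arm(rows=[[0,0,0.3,0,0,0,-1],[0,0,0.3,0,0,0,-1],[0,0,0.3,0,0,0,-1],[0,0,0.3,0,0,0,-1],[0,0,0.3,0,0,0,-1],[0,0,0,0,0,0,-1],[0,0,0,0,0,0,-1]])

```text
time: 8.55
tool_pos: [0.4806, 0.1906, 0.1964]
tool_rot: [0.0, 1.0, 0.012, -0.0]
contact_force: [-0.1, -0.2, -1.7]
gripper_width: 0.25
grasp_force: 59.5
```

Request:
move_arm(rows=[[0,0,0.2,0,0,0,-1],[0,0,0.2,0,0,0,-1],[0,0,0,0,0,0,-1],[0,0,0,0,0,0,-1]])

```text
time: 8.88
tool_pos: [0.4807, 0.1907, 0.1927]
tool_rot: [0.0, 1.0, 0.012, -0.0]
contact_force: [0.8, 0.2, -1.0]
gripper_width: 0.249
grasp_force: 59.5
```

Request:
move_arm(rows=[[0,0,0.15,0,0,0,-1],[0,0,0.15,0,0,0,-1],[0,0,0,0,0,0,-1],[0,0,0,0,0,0,-1]])

```text
time: 9.22
tool_pos: [0.4808, 0.1907, 0.1896]
tool_rot: [0.0, 1.0, 0.012, -0.0]
contact_force: [0.3, 0.2, -1.6]
gripper_width: 0.243
grasp_force: 59.5
```

Request:
move_arm(rows=[[0,0,0.15,0,0,0,-1],[0,0,0.15,0,0,0,-1],[0,0,0,0,0,0,-1],[0,0,0,0,0,0,-1]])

```text
time: 9.55
tool_pos: [0.4807, 0.1907, 0.1866]
tool_rot: [0.0, 1.0, 0.012, -0.0]
contact_force: [0.1, 0.1, -1.5]
gripper_width: 0.254
grasp_force: 59.5
```

Request:
move_arm(rows=[[0,0,0.15,0,0,0,-1],[0,0,0.15,0,0,0,-1],[0,0,0,0,0,0,-1],[0,0,0,0,0,0,-1]])

```text
time: 9.88
tool_pos: [0.4807, 0.1907, 0.1836]
tool_rot: [0.0, 1.0, 0.012, -0.0]
contact_force: [-0.4, 1.1, -1.5]
gripper_width: 0.247
grasp_force: 59.5
```

Request:
move_arm(rows=[[0,0,0.15,0,0,0,-1],[0,0,0.15,0,0,0,-1],[0,0,0,0,0,0,-1],[0,0,0,0,0,0,-1]])

```text
time: 10.22
tool_pos: [0.4807, 0.1907, 0.1806]
tool_rot: [0.0, 1.0, 0.012, -0.0]
contact_force: [0.2, -0.0, -0.8]
gripper_width: 0.251
grasp_force: 59.5
```

Request:
move_arm(rows=[[0,0,0.1,0,0,0,-1],[0,0,0.1,0,0,0,-1],[0,0,0,0,0,0,-1],[0,0,0,0,0,0,-1]])

```text
time: 10.55
tool_pos: [0.4808, 0.1907, 0.1787]
tool_rot: [0.0, 1.0, 0.012, -0.0]
contact_force: [0.1, 0.6, -0.8]
gripper_width: 0.255
grasp_force: 59.5
```

Request:
move_arm(rows=[[0,0,0.1,0,0,0,-1],[0,0,0.1,0,0,0,-1],[0,0,0,0,0,0,-1],[0,0,0,0,0,0,-1]])

```text
time: 10.88
tool_pos: [0.4807, 0.1907, 0.1767]
tool_rot: [0.0, 1.0, 0.012, -0.0]
contact_force: [-0.4, 0.5, -0.8]
gripper_width: 0.254
grasp_force: 59.5
```

Request:
move_arm(rows=[[0,0,0.1,0,0,0,-1],[0,0,0.1,0,0,0,-1],[0,0,0,0,0,0,-1],[0,0,0,0,0,0,-1]])

```text
time: 11.22
tool_pos: [0.4807, 0.1907, 0.1746]
tool_rot: [0.0, 1.0, 0.012, -0.0]
contact_force: [-0.1, -0.1, -1.7]
gripper_width: 0.253
grasp_force: 59.5
```

Request:
move_arm(rows=[[0,0,0.1,0,0,0,-1],[0,0,0.1,0,0,0,-1],[0,0,0,0,0,0,-1],[0,0,0,0,0,0,-1]])

```text
time: 11.55
tool_pos: [0.4807, 0.1907, 0.1726]
tool_rot: [0.0, 1.0, 0.012, -0.0]
contact_force: [0.1, 0.8, -0.5]
gripper_width: 0.247
grasp_force: 59.5
```

Request:
move_arm(rows=[[0,0,0.1,0,0,0,-1],[0,0,0.1,0,0,0,-1],[0,0,0,0,0,0,-1],[0,0,0,0,0,0,-1]])

```text
time: 11.88
tool_pos: [0.4808, 0.1906, 0.171]
tool_rot: [0.0, 1.0, 0.012, -0.0]
contact_force: [-0.3, -0.2, 0.2]
gripper_width: 0.248
grasp_force: 59.8
```

Request:
move_arm(rows=[[0,0,0.1,0,0,0,-1],[0,0,0.1,0,0,0,-1],[0,0,0,0,0,0,-1],[0,0,0,0,0,0,-1]])

```text
time: 12.22
tool_pos: [0.4812, 0.1907, 0.1694]
tool_rot: [-0.0, 1.0, 0.012, 0.001]
contact_force: [-1.1, -1.3, 5.0]
gripper_width: 0.247
grasp_force: 60.3
```

Request:
move_arm(rows=[[0,0,0.1,0,0,0,-1],[0,0,0.1,0,0,0,-1],[0,0,0,0,0,0,-1],[0,0,0,0,0,0,-1]])

```text
time: 12.55
tool_pos: [0.4815, 0.1909, 0.1679]
tool_rot: [-0.0, 1.0, 0.012, 0.001]
contact_force: [-1.8, -0.1, 6.6]
gripper_width: 0.247
grasp_force: 60.7
```

Request:
move_arm(rows=[[0,0,0.1,0,0,0,-1],[0,0,0.1,0,0,0,-1],[0,0,0,0,0,0,-1],[0,0,0,0,0,0,-1]])

```text
time: 12.88
tool_pos: [0.4816, 0.1909, 0.1664]
tool_rot: [-0.0, 1.0, 0.012, 0.001]
contact_force: [-3.0, -1.1, 8.9]
gripper_width: 0.249
grasp_force: 61.0
```

Request:
move_arm(rows=[[-0.1,0,0.1,0,0,0,-1],[0,0,0.05,0,0,0,-1],[0,0,0,0,0,0,-1],[0,0,0,0,0,0,-1]])

```text
time: 13.22
tool_pos: [0.4804, 0.1908, 0.1635]
tool_rot: [-0.0, 1.0, 0.012, 0.001]
contact_force: [0.7, 0.4, 2.9]
gripper_width: 0.247
grasp_force: 60.0
```

Request:
move_arm(rows=[[0,0,0.1,0,0,0,-1],[0,0,0.1,0,0,0,-1],[0,0,0,0,0,0,-1],[0,0,0,0,0,0,-1]])

```text
time: 13.55
tool_pos: [0.4797, 0.1907, 0.1607]
tool_rot: [-0.0, 1.0, 0.012, -0.0]
contact_force: [2.0, -0.1, 0.3]
gripper_width: 0.248
grasp_force: 59.8
```

Request:
move_arm(rows=[[0.06,0,0.1,0,0,0,-1],[0,0,0.1,0,0,0,-1],[0,0,0,0,0,0,-1],[0,0,0,0,0,0,-1]])

```text
time: 13.88
tool_pos: [0.4803, 0.1907, 0.1599]
tool_rot: [0.0, 1.0, 0.012, -0.0]
contact_force: [-1.7, -0.5, 6.3]
gripper_width: 0.251
grasp_force: 60.5
```

Request:
move_arm(rows=[[0,0,0.1,0,0,0,-1],[0,0,0.05,0,0,0,-1],[0,0,0,0,0,0,-1],[0,0,0,0,0,0,-1]])

```text
time: 14.22
tool_pos: [0.4804, 0.1908, 0.1591]
tool_rot: [0.0, 1.0, 0.012, -0.0]
contact_force: [-2.0, -0.5, 9.2]
gripper_width: 0.247
grasp_force: 60.9
```

Request:
move_arm(rows=[[0,0,0.1,0,0,0,-1],[0,0,0.1,0,0,0,-1],[0,0,0,0,0,0,-1],[0,0,0,0,0,0,-1]])

```text
time: 14.55
tool_pos: [0.4806, 0.1908, 0.158]
tool_rot: [0.0, 1.0, 0.012, -0.0]
contact_force: [-2.9, -0.7, 12.4]
gripper_width: 0.248
grasp_force: 61.5
```

Request:
move_arm(rows=[[0,0,0.1,0,0,0,-1],[0,0,0,0,0,0,-1],[0,0,0,0,0,0,-1],[0,0,0,0,0,0,-1]])

```text
time: 14.88
tool_pos: [0.4807, 0.1908, 0.1574]
tool_rot: [0.0, 1.0, 0.012, -0.0]
contact_force: [-4.3, -0.9, 14.5]
gripper_width: 0.25
grasp_force: 61.7
```

Request:
move_arm(rows=[[0,0,-0.15,0,0,0,-1],[0,0,-0.15,0,0,0,-1],[0,0,-0.15,0,0,0,-1],[0,0,-0.15,0,0,0,-1],[0,0,0,0,0,0,-1],[0,0,0,0,0,0,-1]])

```text
time: 15.38
tool_pos: [0.4802, 0.1907, 0.1607]
tool_rot: [0.0, 1.0, 0.012, -0.0]
contact_force: [-0.3, 0.7, 3.3]
gripper_width: 0.249
grasp_force: 59.9
```

Request:
move_arm(rows=[[0,0,-0.1,0,0,0,-1],[0,0,-0.1,0,0,0,-1],[0,0,0,0,0,0,-1],[0,0,0,0,0,0,-1]])

```text
time: 15.72
tool_pos: [0.4798, 0.1906, 0.161]
tool_rot: [0.0, 1.0, 0.012, -0.001]
contact_force: [3.2, 1.3, -10.1]
gripper_width: 0.246
grasp_force: 59.0
```

It's locked, since the pull holds at about 9 N. I'll keep lifting until the collar rises a few millimetres.

Request:
move_arm(rows=[[0,0,-0.1,0,0,0,-1],[0,0,-0.1,0,0,0,-1],[0,0,0,0,0,0,-1],[0,0,0,0,0,0,-1]])

```text
time: 16.05
tool_pos: [0.4798, 0.1906, 0.1637]
tool_rot: [0.0, 1.0, 0.012, -0.001]
contact_force: [3.8, 1.8, -12.1]
gripper_width: 0.251
grasp_force: 59.0
```

Request:
move_arm(rows=[[0,0,-0.1,0,0,0,-1],[0,0,-0.1,0,0,0,-1],[0,0,0,0,0,0,-1],[0,0,0,0,0,0,-1]])

```text
time: 16.38
tool_pos: [0.4799, 0.1906, 0.1661]
tool_rot: [0.0, 1.0, 0.012, -0.001]
contact_force: [3.7, 1.1, -14.6]
gripper_width: 0.251
grasp_force: 59.3
```

Request:
move_arm(rows=[[0,0,0,0,0,0,-1],[0,0,0.15,0,0,0,-1],[0,0,0.15,0,0,0,-1],[0,0,0.15,0,0,0,-1],[0,0,0.15,0,0,0,-1],[0,0,0.15,0,0,0,-1],[0,0,0,0,0,0,-1],[0,0,0,0,0,0,-1],[0,0,0,0,0,0,-1]])

```text
time: 17.13
tool_pos: [0.4807, 0.1907, 0.1608]
tool_rot: [0.0, 1.0, 0.012, 0.0]
contact_force: [-3.1, -1.0, 0.2]
gripper_width: 0.249
grasp_force: 61.6
```

Back at near-zero load, so I open the gripper (full opening clears the hub on both sides) and retreat upward.

Request:
move_arm(rows=[[-0.05,0,0,0,0,0,-1],[0,0,0,0,0,0,1],[0,0,0,0,0,0,1],[0,0,0,0,0,0,1],[0,0,0,0,0,0,1],[0,0,0,0,0,0,1],[0,0,0,0,0,0,1],[0,0,0,0,0,0,1],[0,0,0,0,0,0,1],[0,0,-1.0,0,0,0,1],[0,0,-1.5,0,0,0,1],[0,0,-1.5,0,0,0,1],[0,0,-1.5,0,0,0,1],[0,0,-1.5,0,0,0,1],[0,0,-1.5,0,0,0,1],[0,0,-1.5,0,0,0,1],[0,0,-1.5,0,0,0,1],[0,0,0,0,0,0,1],[0,0,0,0,0,0,1],[0,0,0,0,0,0,1]])

```text
time: 18.8
tool_pos: [0.4796, 0.1906, 0.2737]
tool_rot: [0.0, 1.0, 0.012, -0.0]
contact_force: [-0.6, 0.5, -0.3]
gripper_width: 1.0
grasp_force: 0.0
```

```bash
python3 - <<'E'
from plant import manip
import cv2,numpy as np
w=manip.grab_frame("wrist")["img"];s=manip.grab_frame("scene")["img"]
cv2.imwrite("pics/e.png",np.hstack([cv2.resize(w,(400,300)),cv2.resize(s[150:300,160:360],(400,300),interpolation=cv2.INTER_CUBIC)]))
print(manip.state()["contact_force"])
E
```

```text
[ 0.72554051 -0.4853959  -0.36406268]
```

View pics/e.png

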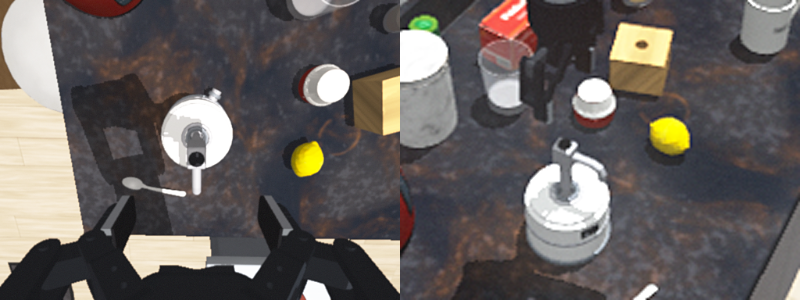

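The spout stands upright in the port (wrist panel (196,158), scene panel (565,165)), the gripper is clear of it, and the bystanders in view look undisturbed.

```bash
python3 -c "
from plant import manip
print(manip.job_done())"
```

```text
the job is handed in; nothing more can be done
None
```

I pressed the spout into the filter port with about 15 N and tugged it up about 5 mm at about 14 N, where it held. I then let go, leaving it standing upright in the port, and handed in the job; no verdict came back.

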